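# Shut the shavings box, then lift the freshly oiled plane knob with the tongs

### The job

The dark rosewood plane knob has just been oiled: first lower the lid of the shavings box fully shut so that no dust blows onto it, then take the tongs from their rest, close their jaws on the narrow neck of the dark knob and lift it straight up, upright, about 10 cm above its drying stand. Finish while still holding it up in the tongs: do not put it down or let go. Never touch the dark knob with the robot itself or knock it off its stand, and leave the pale beech knob undisturbed.

Things in the scene. Friction and masses are not known exactly. Their poses are not given: they have to be found in the camera images.
- shavings_box: Fixed open wooden box, 180 (x) x 200 (y) x 90 (z) mm, walls 8 mm; origin at the centre of its underside. Its lid is hinged along the top of its +x side (x = +90, z = 90 mm in its frame). It may stand on the left or on the right of the bench.
- lid (a joint): Angle of the box's green lid (rad): 0 shut, positive open (at most 1.5). A flat plate 180 x 200 x 8 mm; opened, its free edge (over the box's -x side when shut) rises and its outer face looks to +x of the box. A stiff friction hinge keeps it where it is left; pushing it takes some 3 to 5 N near the free edge, anywhere on the outer face there.
- lid_hinge (a point): Point on the lid's hinge axis, at the middle of its width, at the height of the lid's underside when shut. Its y axis lies along the hinge; it turns with the lid: the lid runs from here 180 mm along its -x, its outer face is 8 mm up its z, and the free edge is at x = -180 mm.
- lid_handle (a point): Grip point of the brass knob that stands 35 mm off the lid's outer face, half-way across its width, 30 mm from the free edge; at x = -150, y = 0, z = 43 mm of the point lid_hinge's axes.
- rest: Fixed dark wooden tongs rest: base board 190 x 70 x 6 mm with two cross bars 18 mm thick, 70 mm wide, their tops 30 mm above the bench, at x = -65 and +65 mm; origin at the centre of the underside. Between the bars is free space for fingers. Left or right of the bench, on the other side from the box.
- tongs: Sprung steel tongs, 90 g, 235 mm long, lying flat across both bars of the rest. Origin on the underside, under point tongs_grip; x towards the jaws, z up. Two arms 14 mm high joined at a round hinge (30 mm diameter) at x = -90 mm open sideways (in y), symmetrically, and carry orange grip pads at x = -25 to +25 mm.
- tongs_grip (a point): Centre between the orange grip pads, 7 mm above the arms' underside; close the fingers here along y. Over the pads 51 mm wide when free, 36 mm with the jaws on a knob's neck, 28 mm at the stop. The arms spring back with 8 N per finger at first, 12 N at the neck: squeezed to 47 mm they can be carried, jaws open; 20 to 25 N closes them firmly.
- tongs_jaw (a point): Centre between the two black rubber jaw pads (each 34 mm long in x, 10 mm high), 116 mm ahead of tongs_grip along x and at the same height. Free gap between the pads 53 mm; with the grip pads squeezed to 47 mm, about 43 mm. The arms move symmetrically.
- knob_rose: The dark red-brown rosewood plane knob, loose, upright on its stand, 56 mm high, 60 g or so: foot 26 mm diameter, narrow neck 18 mm diameter from 12 to 26 mm above its underside, ball top 32 mm diameter with its widest part 40 mm up. Origin at the centre of the underside; z up the knob.
- rose_mid (a point): Centre of the dark knob, half-way up (28 mm above its underside).
- rose_neck (a point): Middle of the dark knob's neck, on its axis, 19 mm above its underside: bring tongs_jaw here. There the jaws catch below the ball.
- stand_rose: Fixed round dark-steel drying stand under the dark knob, 50 mm high, top 38 mm and foot 64 mm diameter; origin at the centre of its underside.
- stand_beech: The like stand under the pale knob.
- beech_mid (a point): Centre of the pale beech knob (same shape as the dark one), loose on its stand; leave it alone.
Not all that is in view belongs to the job. What is shaped like the stand_beech but blue or green is not meant.

How it is judged:
By the outcome, as a careful person would: the job done as asked, in the order asked, and still so for the second after the job is handed in, while the arm keeps its last pose, push and grip.
It also fails if it takes over 67 s, if anything falls off the work surface, if the arm or the gripper's body presses on something with over 40 N, if the wrist force passes 120 N, or if a joint passes its speed limit or range.

### The arm

A 6-joint arm with a two-finger parallel gripper is mounted at the origin on the work surface. World frame = base frame: x ahead of the robot, y to its left, z up, the work surface at z = 0. Lengths are in m, angles in rad, forces in N, time in s.
With the tool pointing down it reaches from about 0.275 to 0.975 m from the base axis. Payload 8.4 kg.
Tool frame: the origin (TCP) lies on the centre line of the jaws, within the pads' length; the fingertips stand 25 mm ahead of it and the grasp point (between the pads) lies 6 mm ahead of it; z points along the fingers, x is the direction in which the jaws open and shut, and the axes are right-handed (so a half turn about z gives the same grasp; the last joint's range is limited). The gripper opens to 92 mm and grips with 3 to 60 N. Pads are 20 mm wide; open, the fingers measure 128 mm over their backs; the gripper's body (75 mm by 189 mm) begins 69 mm behind the grasp point.
Start: joints at [-1.161, 0.353, 1.633, -0, 1.155, -0.002], TCP at [0.25, -0.573, 0.24] pointing down, gripper open.
Joint ranges: [-2.63, 2.63], [-0.92, 2.1], [0.06, 2.66], [-1.3, 4.44], [0, 2.69], [-3.02, 3.02]. Speed limits (rad/s): [2.22, 2.22, 2.79, 3.14, 3.14, 3.14].

### API

Orientations are given as a unit quaternion [w, x, y, z].
In Python, from rig import * gives the robot as it stands.
- The arm moves only by the shell command python3 -m pendant 'ROWS'. ROWS is JSON, a list of rows, each a list of 7 numbers: the finger opening in mm, from 0 to 91.9, then the shift along the tool's x, y, z in mm, then the turn, a rotation vector about the tool's x, y, z in degrees. A call has exactly 10 rows; each row shifts and turns the commanded pose from where the row before left it, along the tool's axes as they then stand; what a row does not reach is not made up. A row lasts 1/12 s, in which the tool goes at most 41.7 mm and 7.16 degrees, less where a joint would pass 70% of its speed; a pose out of reach is approached as far as the arm can. A call is refused whole if a number of a shift passes 41.7 or a number of a turn 7.16, either way. A call with a gripper value outside its range is refused whole. The fingers move at their own pace and stop on an object; the grip force is fixed at half the most. Time passes only in rows, so rows that do not move let the fingers close, or fill a call up. It gives the time, the measured TCP pose, the force and the opening at its end, in the units of the state.
- get_state(): the state, without advancing time (a new reading comes with each control period).
- read_camera(name): name is "scene" or "top" or "wrist"; returns the picture (400x640x3 uint8, red, green, blue); there is no depth.
- calibration(name): a dict with "intrinsics" (3x3 intrinsics, pixels), "rvec" (rotation vector, rad) and "tvec" (3), from world to camera coordinates, as OpenCV has them; the wrist camera has in their place "mount" (4x4, takes a point from camera to tool coordinates, whose origin is the TCP and whose axes are the tool frame's). Camera axes: x right, y down, z forward; pixel columns grow to the right and rows downward; lengths in m; the calibration is good to about 2 mm. A picture is of the moment at which its call begins: read the wrist's pose just before it. calibration takes no time and is no camera call.
- close_job(): hands the job in, once; it reports no verdict.
The state is a dict: "time_s": time; "joint_positions": joint angles; "joint_vel": joint speeds; "tau": joint torques, N m; "tool_pos": TCP position; "eef_rot": TCP orientation; "wrist_force": force on the tool from outside, world axes, zero at the start; "moment": the same for the moment, N m; "grip_width": opening from 0.0 (shut) to 1.0 (fully open).
Only numpy, scipy, OpenCV 4.12 (cv2) and the standard library are available. Lean on these libraries where they do the work, as an engineer would, in place of code of your own. Each camera call takes 0.05 s, during which the arm holds its last target.

## Working session

There is one attempt and no reset: what is moved stays moved. The work goes in short steps, Python scripts to look and compute and a shell command to move; the robot and the scene stay as the last step left them, time stands still between calls to the robot, and variables do not carry over. Pictures are saved under pics/ and viewed, and the job is handed in when it is done.

```bash
mkdir -p pics; ls; python3 - <<'E'
from rig import *
import cv2
s=get_state();print(s)
for n in ["scene","top"]:
    im=read_camera(n);cv2.imwrite(f"pics/{n}0.png",im[:,:,::-1]);c=calibration(n);print(n,c)
print(calibration("wrist"))
E
```

```text
pics
{'time_s': 0.0, 'joint_positions': array([-1.16139182e+00,  3.53664416e-01,  1.63415079e+00,  1.33009248e-06,
        1.15518197e+00, -2.42261977e-03]), 'joint_vel': array([-4.78840013e-04,  8.50411519e-05,  1.46643048e-03, -3.16469802e-04,
       -6.30556635e-04, -4.58497078e-04]), 'tau': array([-4.36764822e-04, -5.93847907e+01, -3.34216189e+01,  6.96147163e-02,
        2.34724424e-02, -9.73444139e-05]), 'tool_pos': array([ 0.24997833, -0.57231933,  0.23884638]), 'eef_rot': array([-3.86481481e-04,  8.36744638e-01, -5.47592839e-01, -5.86342504e-04]), 'wrist_force': array([-0.01254569, -0.29921465,  0.50411578]), 'moment': array([ 0.00181575, -0.03940609, -0.00076918]), 'grip_width': 1.0038401965639423}
scene {'intrinsics': array([[367.98613017,   0.        , 320.07245721],
       [  0.        , 367.98613017, 199.53152682],
       [  0.        ,   0.        ,   1.        ]]), 'rvec': array([ 0.77716911,  2.48943476, -1.26458482]), 'tvec': array([ 0.47007485, -0.11407003,  1.1099739 ])}
top {'intrinsics': array([[468.25365622,   0.        , 320.28687213],
       [  0.        , 468.25365622, 198.51840236],
       [  0.        ,   0.        ,   1.        ]]), 'rvec': array([ 2.15496715, -2.12159843,  0.1727127 ]), 'tvec': array([-0.02168664,  0.5715374 ,  1.33688326])}
{'intrinsics': array([[331.72152233,   0.        , 321.71903147],
       [  0.        , 331.72152233, 197.66128182],
       [  0.        ,   0.        ,   1.        ]]), 'mount': array([[ 9.99999966e-01,  2.49820136e-04,  6.77773029e-05,
        -1.60177683e-03],
       [-2.58742588e-04,  9.72286074e-01,  2.33794189e-01,
        -6.43719644e-02],
       [-7.49243162e-06, -2.33794199e-01,  9.72286106e-01,
        -1.45037133e-01],
       [ 0.00000000e+00,  0.00000000e+00,  0.00000000e+00,
         1.00000000e+00]])}
```

View pics/scene0.png

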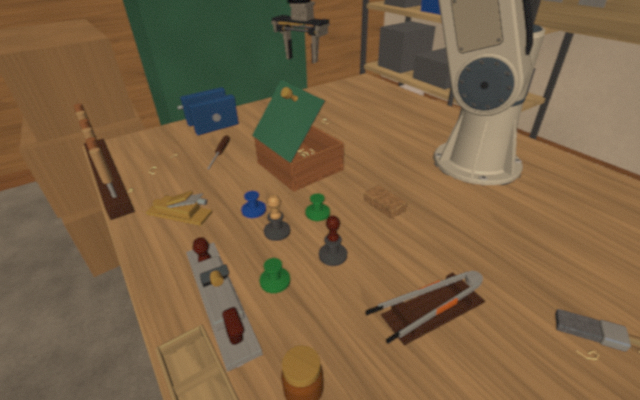

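View pics/top0.png

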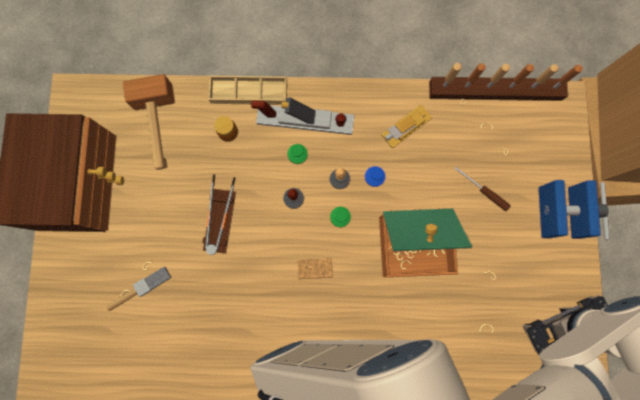

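```bash
python3 - <<'E'
import cv2,numpy as np
a=cv2.imread("pics/scene0.png")[70:200,220:380];b=cv2.imread("pics/top0.png")[190:290,360:490]
A=cv2.resize(a,None,fx=4,fy=4,interpolation=2);B=cv2.resize(b,None,fx=5,fy=5,interpolation=2)
cv2.imwrite("pics/boxs.png",A);cv2.imwrite("pics/boxt.png",B)
b=cv2.imread("pics/top0.png")[165:265,190:310];cv2.imwrite("pics/tont.png",cv2.resize(b,None,fx=6,fy=6,interpolation=2)[:600])
b=cv2.imread("pics/scene0.png")[170:350,230:490];cv2.imwrite("pics/tons.png",cv2.resize(b,None,fx=3,fy=3,interpolation=2))
E
```

```text
(no output)
```

View pics/boxs.png

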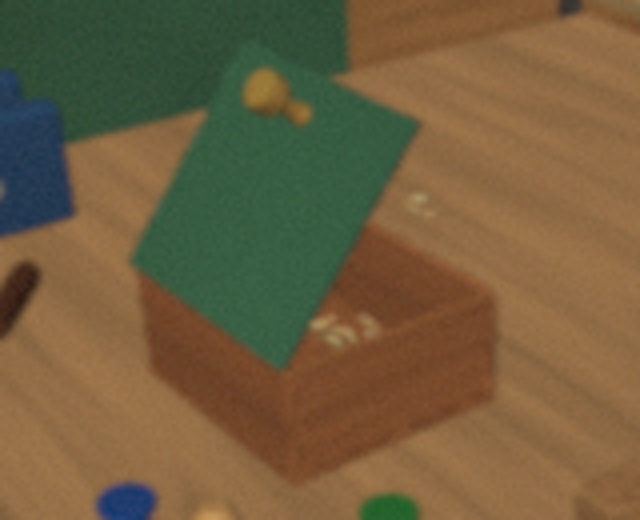

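View pics/boxt.png

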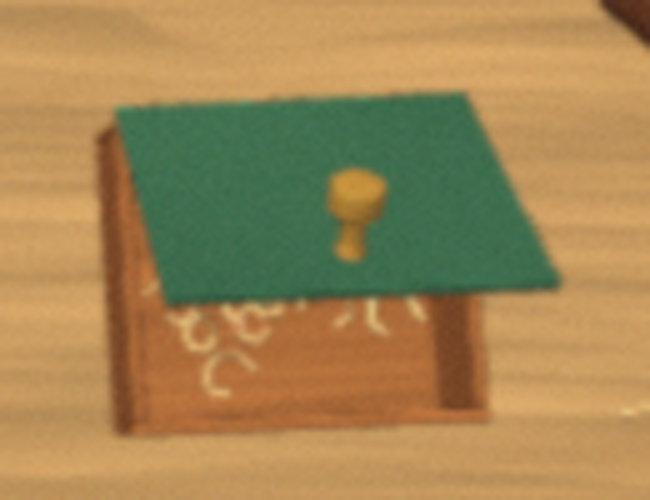

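View pics/tont.png

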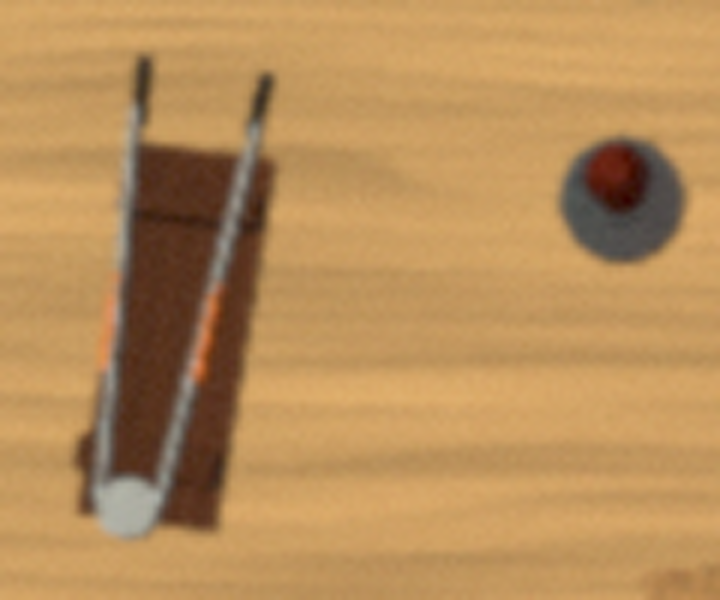

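View pics/tons.png

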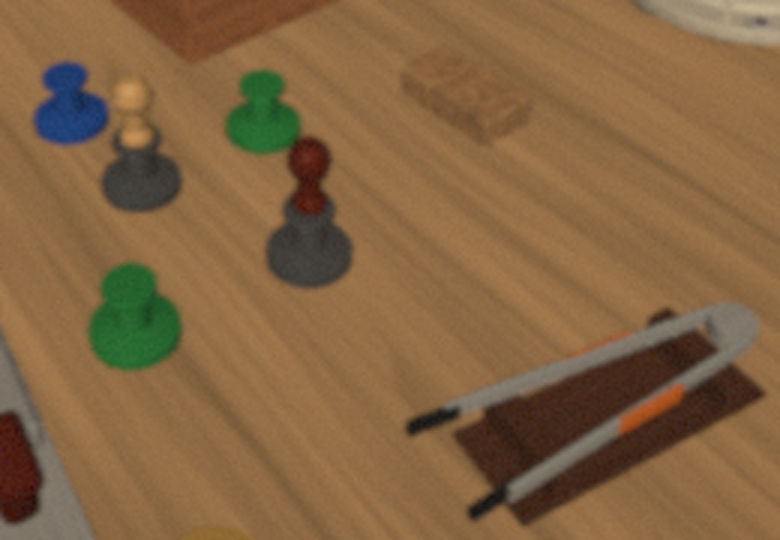

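```bash
cat > h.py <<'E'
import numpy as np,cv2
from scipy.spatial.transform import Rotation as R
from scipy.optimize import least_squares
from rig import *
def proj(n,P):
    c=calibration(n);return cv2.projectPoints(np.float64(P).reshape(-1,3),c["rvec"],c["tvec"],c["intrinsics"],None)[0][:,0]
def ray(n,px):
    c=calibration(n);Rm=cv2.Rodrigues(c["rvec"])[0]
    d=Rm.T@np.linalg.inv(c["intrinsics"])@np.array([*px,1.]);return -Rm.T@c["tvec"],d
def atz(n,px,z):
    o,d=ray(n,px);return o+d*(z-o[2])/d[2]
def rz(a): return R.from_euler('z',a).as_matrix()
def lidpt(p,l):  # p=x,y,yaw,theta ; l local to lid_hinge
    q=R.from_euler('y',p[3]).as_matrix()@np.array(l,float)+[.09,0,.09]
    return rz(p[2])@q+[p[0],p[1],0]
def boxpt(p,l): return rz(p[2])@np.array(l,float)+[p[0],p[1],0]
E
cat > fit.py <<'E'
from h import *
S=lambda u,v:(220+u/4,70+v/4); T=lambda u,v:(360+u/5,190+v/5)
obs=[("scene",S(297,482),'b',(.09,.1,0)),("scene",S(152,360),'b',(.09,-.1,0)),("scene",S(493,397),'b',(-.09,.1,0)),("scene",S(493,297),'b',(-.09,.1,.09)),
("scene",S(133,262),'l',(0,-.1,.008)),("scene",S(283,368),'l',(0,.1,.008)),("scene",S(245,40),'l',(-.18,-.1,.008)),("scene",S(420,123),'l',(-.18,.1,.008)),
("top",T(117,108),'l',(0,.1,.008)),("top",T(467,95),'l',(0,-.1,.008)),("top",T(167,298),'l',(-.18,.1,.008)),("top",T(560,280),'l',(-.18,-.1,.008)),
("top",T(488,415),'b',(-.09,-.1,.09)),("top",T(122,435),'b',(-.09,.1,0.0))]
def f(p): return np.concatenate([proj(n,(boxpt if k=='b' else lidpt)(p,l))[0]-px for n,px,k,l in obs])
r=least_squares(f,[.4,-.2,0,.9],loss='soft_l1');print(r.x);print(f(r.x).reshape(-1,2).round(1).tolist())
np.save("box.npy",r.x)
p=r.x
for l in [(0,0,.008),(-.165,0,.008),(-.15,0,.043),(-.165,.06,.008),(-.18,0,.008)]: print(l,lidpt(p,l).round(3))
print("hub",atz("top",(190+128/6,165+507/6),.044),atz("scene",(230+732/3,170+322/3),.044))
for nm,t in [("jawL",(141,90)),("jawR",(260,98)),("padL",(110,322)),("padR",(207,335))]: print(nm,atz("top",(190+t[0]/6,165+t[1]/6),.042))
for nm,t in [("jawL",(435,420)),("jawR",(488,502)),("padR",(652,408))]: print(nm,atz("scene",(230+t[0]/3,170+t[1]/3),.040))
# knob: triangulate ball centre
def tri(a,b):
    o1,d1=ray("top",a);o2,d2=ray("scene",b);A=np.stack([d1,-d2],1);s=np.linalg.lstsq(A,o2-o1,rcond=None)[0]
    return (o1+d1*s[0]).round(4),(o2+d2*s[1]).round(4)
print("ball",tri((190+616/6,165+177/6),(230+309/3,170+159/3)))
print("stand foot",atz("top",(190+622/6,165+201/6),.008),atz("scene",(230+309/3,170+253/3),.006))
print("beech",tri((340,173),(230+131/3,170+96/3)))
E
python3 fit.py
```

```text
[ 0.44107636 -0.29590948  0.06032072  0.86093416]
[[-0.3, 0.6], [-0.4, 2.2], [0.8, -0.3], [1.3, -2.4], [-1.5, -0.6], [-1.2, -0.2], [0.3, -0.5], [-0.4, -1.3], [-0.7, -0.7], [-0.4, -1.2], [-0.3, 0.4], [0.5, 0.4], [0.9, 1.2], [-1.8, 0.2]]
(0, 0, 0.008) [ 0.537 -0.29   0.095]
(-0.165, 0, 0.008) [ 0.43  -0.297  0.22 ]
(-0.15, 0, 0.043) [ 0.466 -0.294  0.232]
(-0.165, 0.06, 0.008) [ 0.426 -0.237  0.22 ]
(-0.18, 0, 0.008) [ 0.42  -0.297  0.232]
hub [0.41713482 0.30135079 0.044     ] [0.42329181 0.30650788 0.044     ]
jawL [0.62329518 0.30618719 0.042     ]
jawR [0.62018688 0.24695123 0.042     ]
padL [0.50725642 0.31536369 0.042     ]
padR [0.50160272 0.26756029 0.042     ]
jawL [0.62128448 0.25382879 0.04      ]
jawR [0.63276696 0.3107952  0.04      ]
padR [0.51207122 0.32006248 0.04      ]
ball (array([0.5755, 0.0666, 0.0873]), array([0.5766, 0.0657, 0.0874]))
stand foot [0.57671588 0.06802278 0.008     ] [0.58224453 0.07311913 0.006     ]
beech (array([ 0.6406, -0.0686,  0.0876]), array([ 0.6427, -0.0699,  0.0881]))
```

```bash
python3 -m pendant '[[0,0,0,-30,0,0,0],[0,-12,-26,-30,0,0,0],[0,-13,-30,0,0,0,0],[0,-13,-30,0,0,0,0],[0,-13,-30,0,0,0,0],[0,-13,-30,0,0,0,0],[0,-13,-30,0,0,0,0],[0,-13,-30,0,0,0,0],[0,-14,-31,0,0,0,0],[0,-14,-32,0,0,0,0]]'
cat > st.py <<'E'
from h import *
import sys
s=get_state();r=R.from_quat(np.roll(s["eef_rot"],-1)).as_matrix()
print("t",round(s["time_s"],2),"pos",s["tool_pos"].round(4),"F",s["wrist_force"].round(1),"grip",round(s["grip_width"]*91.9,1));print("axes",r.round(3).tolist())
if len(sys.argv)>3:
    print("tool delta mm",(r.T@(np.array([float(a) for a in sys.argv[1:4]])-s["tool_pos"])*1000).round(1))
E
python3 st.py .449 -.356 .27
```

```text
time_s: 0.93
tool_pos: [0.45, -0.3555, 0.2993]
eef_rot: [0.0, 0.837, -0.548, -0.0]
wrist_force: [-0.1, -1.1, 0.2]
grip_width: 0.297
t 0.93 pos [ 0.45   -0.3555  0.2993] F [-0.1 -1.1  0.2] grip 27.3
axes [[0.4, -0.917, -0.0], [-0.917, -0.4, 0.0], [-0.0, 0.0, -1.0]]
tool delta mm [ 0.   1.1 29.3]
```

```bash
python3 -m pendant '[[0,0,0,20,0,0,0],[0,0,0,20,0,0,0],[0,0,0,12,0,0,0],[0,-3.2,7.3,8,0,0,0],[0,-3.2,7.3,8,0,0,0],[0,-2.8,6.4,8,0,0,0],[0,-2.8,6.4,9,0,0,0],[0,-2.4,5.5,10,0,0,0],[0,-2.4,5.5,10,0,0,0],[0,-2,4.6,11,0,0,0]]'
python3 st.py
```

```text
time_s: 1.77
tool_pos: [0.4016, -0.3573, 0.1831]
eef_rot: [0.0, 0.837, -0.548, 0.0]
wrist_force: [0.4, -0.9, 0.7]
grip_width: 0.004
t 1.77 pos [ 0.4016 -0.3573  0.1831] F [ 0.4 -0.9  0.7] grip 0.4
axes [[0.4, -0.917, 0.0], [-0.917, -0.4, -0.001], [0.001, 0.0, -1.0]]
```

```bash
python3 - <<'E'
from h import *
a=read_camera("scene")[60:200,210:390];cv2.imwrite("pics/s1.png",cv2.resize(a[:,:,::-1],None,fx=4,fy=4,interpolation=2))
E
```

```text
(no output)
```

View pics/s1.png

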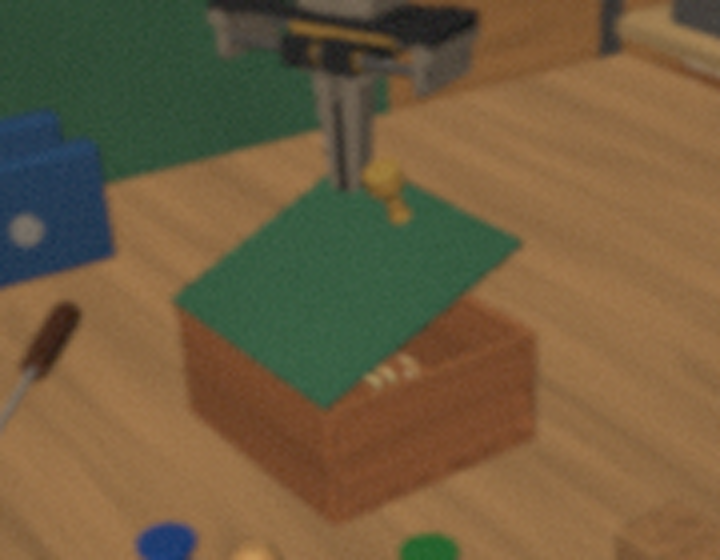

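```bash
python3 -m pendant '[[0,-1.6,3.7,10,0,0,0],[0,-1.2,2.8,10,0,0,0],[0,-1,2.2,10,0,0,0],[0,-1,2,10,0,0,0],[0,-0.5,1,8,0,0,0],[0,0,0,6,0,0,0],[0,0,0,4,0,0,0],[0,0,0,1,0,0,0],[0,0,0,1,0,0,0],[0,0,0,0.5,0,0,0]]'
python3 st.py
```

```text
time_s: 2.65
tool_pos: [0.3894, -0.3564, 0.1238]
eef_rot: [-0.0, 0.837, -0.548, -0.001]
wrist_force: [-4.6, 3.9, 16.2]
grip_width: 0.006
t 2.65 pos [ 0.3894 -0.3564  0.1238] F [-4.6  3.9 16.2] grip 0.5
axes [[0.4, -0.916, -0.001], [-0.916, -0.4, 0.001], [-0.001, 0.001, -1.0]]
```

```bash
python3 -m pendant '[[0,0,0,0.5,0,0,0],[0,0,0,0,0,0,0],[0,0,0,-31,0,0,5],[20,0,0,-31,0,0,6],[40,0,0,-31,0,0,6],[60,0,0,-31,0,0,6],[60,0,0,-31,0,0,6.5],[60,-20,-1.5,0,0,0,0],[60,-38,-2.6,0,0,0,0],[60,-38,-2.6,0,0,0,0]]'
python3 - <<'E'
from h import *
a=read_camera("scene")[60:200,210:390];cv2.imwrite("pics/s2.png",cv2.resize(a[:,:,::-1],None,fx=4,fy=4,interpolation=2))
E
python3 st.py .505 .29 .28
```

```text
time_s: 3.48
tool_pos: [0.4066, -0.2617, 0.2786]
eef_rot: [0.0, -0.669, 0.743, -0.001]
wrist_force: [0.4, 0.5, 0.2]
grip_width: 0.49
t 3.53 pos [ 0.4067 -0.2556  0.2779] F [ 0.2  3.  -0.7] grip 48.9
axes [[-0.104, -0.995, 0.001], [-0.995, 0.104, 0.003], [-0.003, -0.001, -1.0]]
tool delta mm [-5.529e+02 -4.130e+01 -1.000e-01]
```

View pics/s2.png

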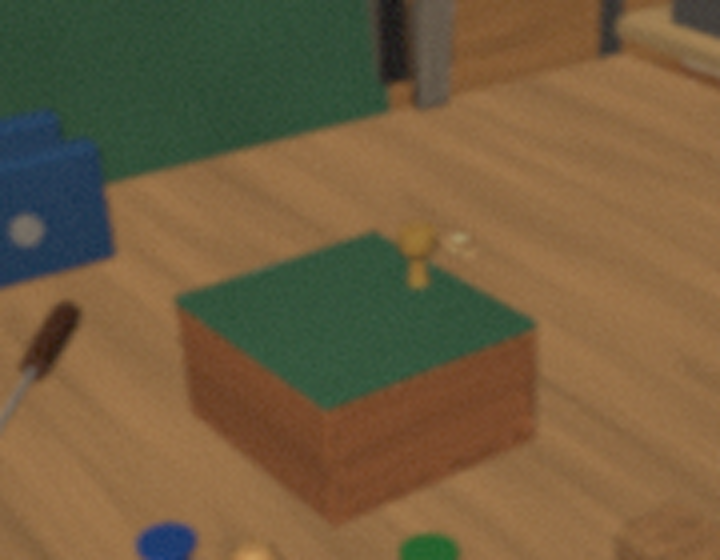

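```bash
python3 -m pendant '[[80,-33,-3,0,0,0,0],[80,-33,-3,0,0,0,0],[80,-33,-3,0,0,0,0],[80,-33,-3,0,0,0,0],[80,-33,-3,0,0,0,0],[80,-33,-3,0,0,0,0],[80,-33,-3,0,0,0,0],[80,-33,-3,0,0,0,0],[80,-33,-3,0,0,0,0],[80,-20,-3,0,0,0,0]]'
cat > wr.py <<'E'
from h import *
import sys
s=get_state();im=read_camera("wrist");n=sys.argv[1]
cv2.imwrite(f"pics/w{n}.png",im[:,:,::-1]);np.savez(f"w{n}.npz",p=s["tool_pos"],q=s["eef_rot"])
E
cat >> h.py <<'E'
def wray(n,px):
    d=np.load(f"w{n}.npz");c=calibration("wrist");M=c["mount"]
    r=R.from_quat(np.roll(d["q"],-1)).as_matrix()
    v=r@M[:3,:3]@np.linalg.inv(c["intrinsics"])@np.array([*px,1.]);return d["p"]+r@M[:3,3],v
def watz(n,px,z):
    o,v=wray(n,px);return (o+v*(z-o[2])/v[2]).round(4)
E
sleep 0; python3 -m pendant '[[80,0,0,0,0,0,0],[80,0,0,0,0,0,0],[80,0,0,0,0,0,0],[80,0,0,0,0,0,0],[80,0,0,0,0,0,0],[80,0,0,0,0,0,0],[80,0,0,0,0,0,0],[80,0,0,0,0,0,0],[80,0,0,0,0,0,0],[80,0,0,0,0,0,0]]'; python3 wr.py 1; python3 st.py .505 .29 .28
```

```text
time_s: 4.37
tool_pos: [0.469, 0.0532, 0.278]
eef_rot: [0.001, -0.67, 0.742, 0.0]
wrist_force: [-0.1, -1.3, -0.1]
grip_width: 0.869
time_s: 5.2
tool_pos: [0.4686, 0.0501, 0.2776]
eef_rot: [-0.0, -0.67, 0.743, 0.0]
wrist_force: [-0.0, -0.3, -0.4]
grip_width: 0.871
t 5.25 pos [0.4687 0.0502 0.2776] F [ 1.   0.6 -0.9] grip 80.2
axes [[-0.103, -0.995, 0.0], [-0.995, 0.103, 0.0], [-0.0, -0.0, -1.0]]
tool delta mm [-242.3  -11.4   -2.4]
```

View pics/w1.png

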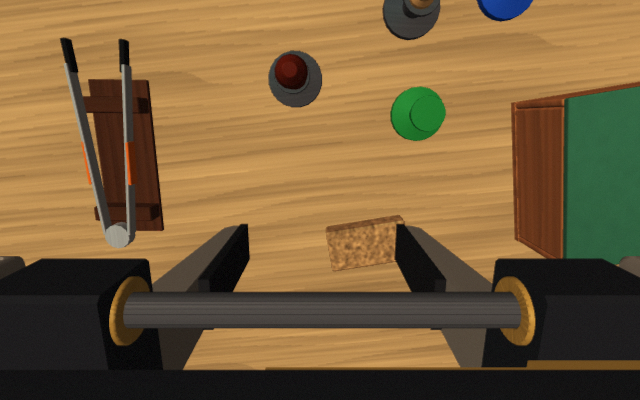

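```bash
python3 - <<'E'
from h import *
im=cv2.imread("pics/w1.png")
cv2.imwrite("pics/w1a.png",cv2.resize(im[30:255,55:175],None,fx=2.6,fy=2.6,interpolation=2))
cv2.imwrite("pics/w1b.png",cv2.resize(im[0:130,260:460],None,fx=4,fy=4,interpolation=2))
E
```

```text
(no output)
```

View pics/w1a.png

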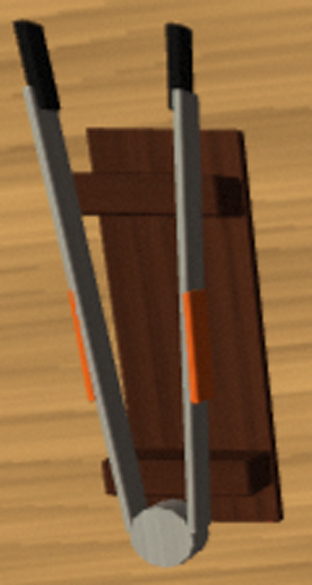

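View pics/w1b.png

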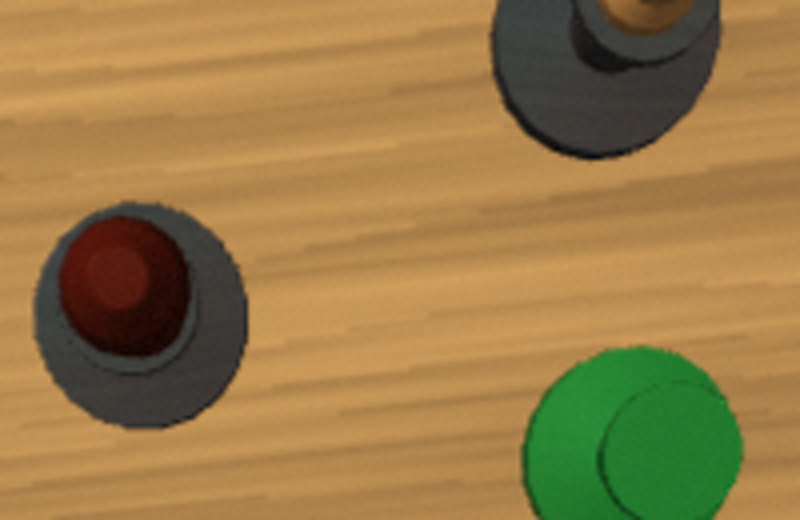

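```bash
python3 - <<'E'
from h import *
g=lambda u,v:(55+u/2.6,30+v/2.6)
hub=watz(1,g(162,533),.044);jl=watz(1,g(37,66),.042);jr=watz(1,g(179,58),.042)
print("hub",hub,"jaws",jl,jr,np.linalg.norm(jl-jr))
m=(jl+jr)/2;d=m-hub;L=np.linalg.norm(d[:2]);print("len",L,"yaw",np.arctan2(d[1],d[0]))
u=d/L; print("grip",hub+u*.09)
pl=watz(1,g(82,350),.044);pr=watz(1,g(194,348),.044);print("pads",pl,pr,np.linalg.norm(pl-pr),(pl+pr)/2)
k=lambda u,v:(260+u/4,v/4)
print("ball",watz(1,k(125,285),.090),"foot",watz(1,k(141,315),.004),"top rim",watz(1,k(122,300),.05))
E
```

```text
hub [0.4208 0.3041 0.044 ] jaws [0.6246 0.3066 0.042 ] [0.6216 0.2477 0.042 ] 0.058976351192660245
len 0.20408721787510356 yaw -0.1324382050079478
grip [0.51001186 0.29221538 0.04311802]
pads [0.508  0.3182 0.044 ] [0.5038 0.2689 0.044 ] 0.04947858122460668 [0.5059  0.29355 0.044  ]
ball [0.5777 0.0688 0.09  ] foot [0.5806 0.0714 0.004 ] top rim [0.5795 0.073  0.05  ]
```

```bash
python3 -m pendant '[[85,-32,-2,10,0,0,1.7],[85,-32,-2,10,0,0,0],[85,-32,-2,10,0,0,0],[85,-32,-2,10,0,0,0],[85,-32,-2,12,0,0,0],[85,-32,-2,13,0,0,0],[85,-32,-2,13,0,0,0],[85,-21,-1,13,0,0,0],[85,0,0,13,0,0,0],[85,0,0,13,0,0,0]]'; python3 -m pendant '[[85,0,0,0,0,0,0],[85,0,0,0,0,0,0],[85,0,0,0,0,0,0],[85,0,0,0,0,0,0],[85,0,0,0,0,0,0],[85,0,0,0,0,0,0],[85,0,0,0,0,0,0],[85,0,0,0,0,0,0],[85,0,0,0,0,0,0],[85,0,0,0,0,0,0]]'; python3 wr.py 2; python3 st.py .509 .2925 .043
```

```text
time_s: 6.08
tool_pos: [0.515, 0.2929, 0.1596]
eef_rot: [-0.0, -0.659, 0.752, 0.0]
wrist_force: [0.8, 0.4, 0.2]
grip_width: 0.926
time_s: 6.92
tool_pos: [0.515, 0.2913, 0.1607]
eef_rot: [0.0, -0.659, 0.752, 0.0]
wrist_force: [-0.9, -0.4, -0.3]
grip_width: 0.925
t 6.97 pos [0.515  0.2913 0.1606] F [-0.1 -0.5  0.3] grip 84.9
axes [[-0.132, -0.991, 0.0], [-0.991, 0.132, -0.0], [0.0, -0.0, -1.0]]
tool delta mm [ -0.4   6.2 117.6]
```

View pics/w2.png

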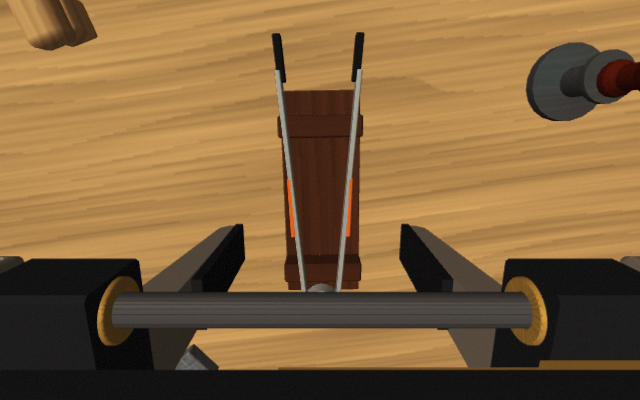

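```bash
python3 - <<'E'
from h import *
pl=watz(2,(291.5,208),.044);pr=watz(2,(350,208),.044);jl=watz(2,(279.5,57),.042);jr=watz(2,(358.5,57),.042)
m=(jl+jr)/2;c=(pl+pr)/2;print(pl,pr,c,m);d=m-c;print(np.hypot(*d[:2]),np.arctan2(d[1],d[0]))
E
```

```text
[0.5105 0.3177 0.044 ] [0.5042 0.2703 0.044 ] [0.50735 0.294   0.044  ] [0.62205 0.27995 0.042  ]
0.11555731262018862 -0.12188626130204695
```

```bash
python3 -m pendant '[[85,-0.8,7.1,15,0,0,0],[85,0,0,20,0,0,0],[85,0,0,20,0,0,0],[85,0,0,20,0,0,0],[85,0,0,15,0,0,0],[85,0,0,12,0,0,0],[85,0,0,8,0,0,0],[85,0,0,7.6,0,0,0],[85,0,0,0,0,0,0],[75,0,0,0,0,0,0]]'; python3 st.py .508 .293 .043;  python3 -m pendant '[[65,0,0,0,0,0,0],[60,0,0,0,0,0,0],[56,0,0,0,0,0,0],[53,0,0,0,0,0,0],[51,0,0,0,0,0,0],[49,0,0,0,0,0,0],[47,0,0,0,0,0,0],[47,0,0,0,0,0,0],[47,0,0,0,0,0,0],[47,0,0,0,0,0,0]]'; python3 st.py
```

```text
time_s: 7.8
tool_pos: [0.5082, 0.2931, 0.0431]
eef_rot: [0.0, -0.659, 0.752, -0.0]
wrist_force: [0.2, 1.2, -0.4]
grip_width: 0.875
t 7.8 pos [0.5082 0.2931 0.0431] F [ 0.2  1.2 -0.4] grip 80.4
axes [[-0.132, -0.991, 0.0], [-0.991, 0.132, 0.0], [-0.0, -0.0, -1.0]]
tool delta mm [0.1 0.2 0.1]
time_s: 8.63
tool_pos: [0.5085, 0.2933, 0.0434]
eef_rot: [0.0, -0.659, 0.752, -0.0]
wrist_force: [-0.5, 0.1, 5.0]
grip_width: 0.514
t 8.63 pos [0.5085 0.2933 0.0434] F [-0.5  0.1  5. ] grip 47.2
axes [[-0.132, -0.991, 0.001], [-0.991, 0.132, 0.0], [-0.001, -0.001, -1.0]]
```

```bash
python3 -m pendant '[[47,0,0,-5,0,0,0],[47,0,0,-10,0,0,0],[47,0,0,-15,0,0,0],[47,0,0,-20,0,0,0],[47,0,0,-20,0,0,0],[47,0,0,-20,0,0,0],[47,0,0,-15,0,0,0],[47,0,0,-5,0,0,0],[47,0,0,0,0,0,0],[47,0,0,0,0,0,0]]'; python3 wr.py 3; python3 st.py
python3 - <<'E'
from h import *
a=read_camera("scene")[130:350,230:490];cv2.imwrite("pics/s3.png",cv2.resize(a[:,:,::-1],None,fx=3,fy=3,interpolation=2)[:600])
E
```

```text
time_s: 9.47
tool_pos: [0.5078, 0.2929, 0.1528]
eef_rot: [-0.0, -0.659, 0.752, 0.0]
wrist_force: [-0.2, 0.4, -0.9]
grip_width: 0.513
t 9.52 pos [0.5075 0.2927 0.1522] F [ 0.3 -0.1 -0.6] grip 46.8
axes [[-0.132, -0.991, -0.001], [-0.991, 0.132, -0.001], [0.001, 0.001, -1.0]]
```

View pics/w3.png

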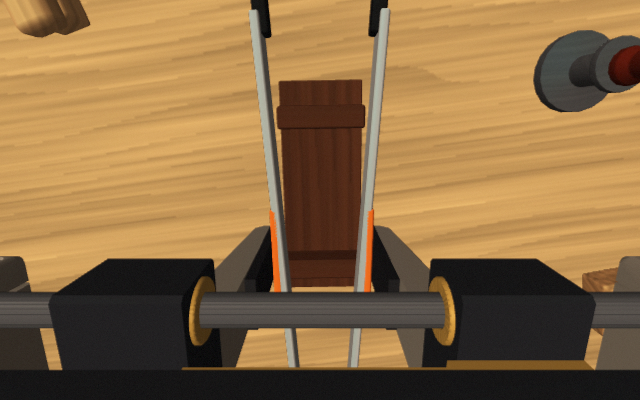

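View pics/s3.png

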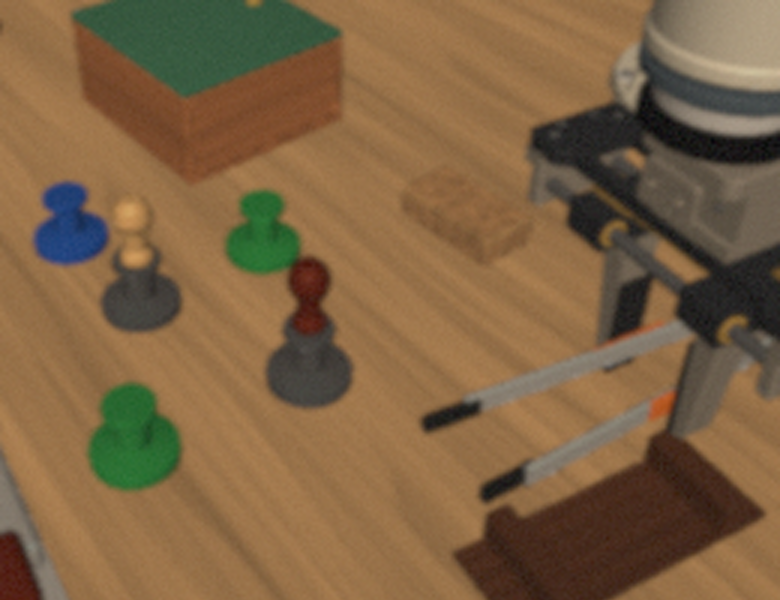

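```bash
python3 - <<'E'
from h import *
u=np.array([np.cos(-.128),np.sin(-.128),0]);v=np.array([-u[1],u[0],0])
g=np.array([.508,.293,.1468])
for a in (.099,.133):
  for w in (-.026,.026):
    print(a,w,((proj("scene",g+u*a+v*w)[0]-[230,130])*3).round(0), proj("top",g+u*a+v*w)[0].round(1))
a=read_camera("top")[140:280,180:320];cv2.imwrite("pics/t3.png",cv2.resize(a[:,:,::-1],None,fx=4,fy=4,interpolation=2)[:600])
a=read_camera("scene")[220:300,360:480];cv2.imwrite("pics/s3b.png",cv2.resize(a[:,:,::-1],None,fx=6,fy=6,interpolation=2))
E
```

```text
0.099 -0.026 [475. 399.] [223.4 180. ]
0.099 0.026 [536. 467.] [204.8 177.4]
0.133 -0.026 [421. 421.] [225.5 168.1]
0.133 0.026 [480. 492.] [207.  165.4]
```

View pics/t3.png

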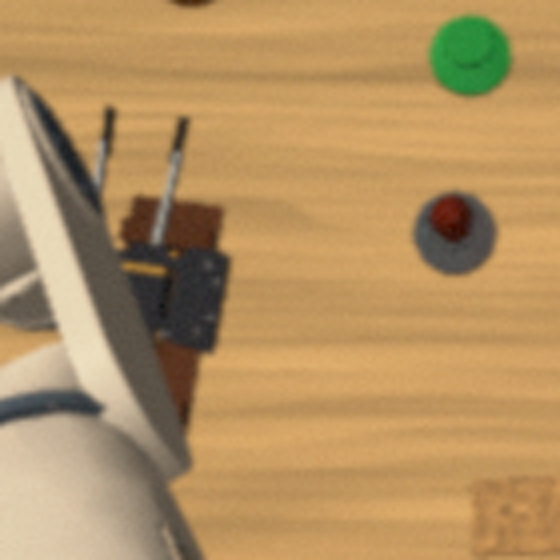

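View pics/s3b.png

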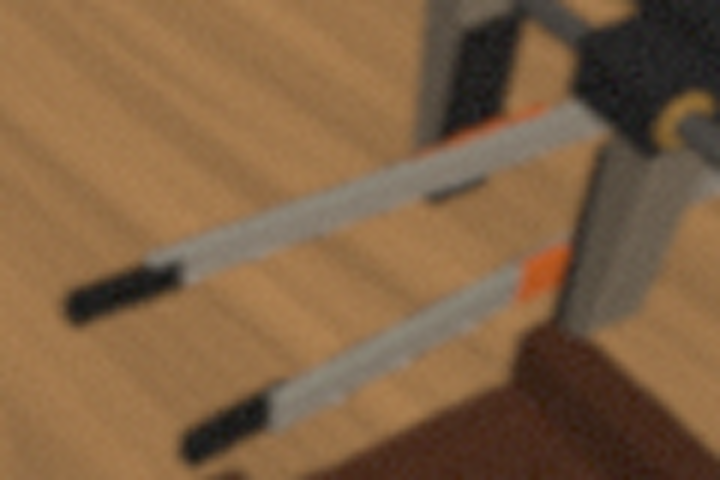

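```bash
python3 -m pendant '[[47,8,3,0,0,0,0],[47,15,7,0,0,0,0],[47,20,9,0,0,0,0],[47,22,9,0,0,0,0],[47,22,9,0,0,0,0],[47,22,9,0,0,0,0],[47,22,9,0,0,0,0],[47,22,9,0,0,0,0],[47,22,9,0,0,0,0],[47,20,9,0,0,0,0]]'; python3 -m pendant '[[47,13,7,0,0,0,0],[47,5.5,3,0,0,0,0],[47,0,0,0,0,0,0],[47,0,0,0,0,0,0],[47,0,0,0,0,0,0],[47,0,0,0,0,0,0],[47,0,0,0,0,0,0],[47,0,0,0,0,0,0],[47,0,0,0,0,0,0],[47,0,0,0,0,0,0]]'; python3 wr.py 4; python3 st.py .3885 .0935 .075
```

```text
time_s: 10.5
tool_pos: [0.3995, 0.1092, 0.1526]
eef_rot: [-0.0, -0.659, 0.752, 0.0]
wrist_force: [-0.0, 0.3, -1.4]
grip_width: 0.511
time_s: 11.33
tool_pos: [0.3887, 0.0938, 0.1529]
eef_rot: [-0.0, -0.659, 0.752, 0.0]
wrist_force: [0.1, -0.0, -1.0]
grip_width: 0.51
t 11.38 pos [0.3886 0.0937 0.1529] F [-0.6 -0.5 -1.6] grip 47.0
axes [[-0.132, -0.991, -0.0], [-0.991, 0.132, -0.0], [0.0, 0.0, -1.0]]
tool delta mm [ 0.2  0.1 77.9]
```

View pics/w4.png

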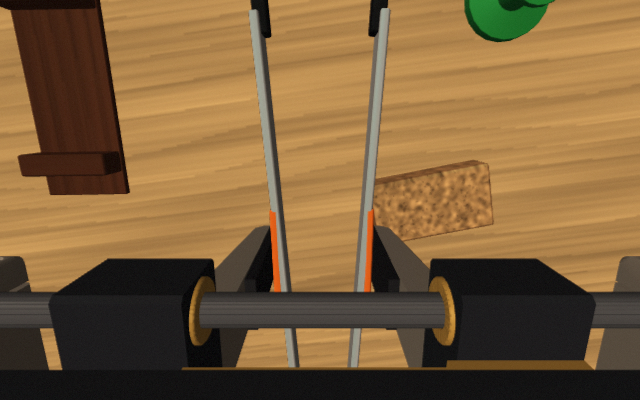

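```bash
python3 -m pendant '[[47,0,0,8,0,0,0],[47,0,0,12,0,0,0],[47,0,0,14,0,0,0],[47,0,0,14,0,0,0],[47,0,0,12,0,0,0],[47,0,0,10,0,0,0],[47,0,0,8,0,0,0],[47,0,0,0,0,0,0],[47,0,0,0,0,0,0],[47,0,0,0,0,0,0]]'; python3 st.py
python3 - <<'E'
from h import *
a=read_camera("scene")[170:290,280:460];cv2.imwrite("pics/s5.png",cv2.resize(a[:,:,::-1],None,fx=4,fy=4,interpolation=2)[:600])
a=read_camera("top")[150:270,250:370];cv2.imwrite("pics/t5.png",cv2.resize(a[:,:,::-1],None,fx=5,fy=5,interpolation=2)[:600])
E
```

```text
time_s: 12.22
tool_pos: [0.3889, 0.0937, 0.0752]
eef_rot: [0.0, -0.659, 0.752, -0.0]
wrist_force: [0.2, -0.2, -1.0]
grip_width: 0.513
t 12.22 pos [0.3889 0.0937 0.0752] F [ 0.2 -0.2 -1. ] grip 47.2
axes [[-0.132, -0.991, 0.0], [-0.991, 0.132, 0.0], [-0.0, -0.0, -1.0]]
```

View pics/s5.png

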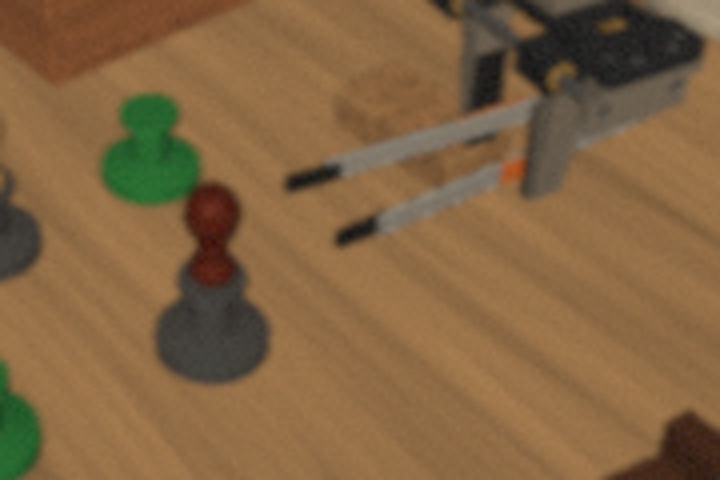

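View pics/t5.png

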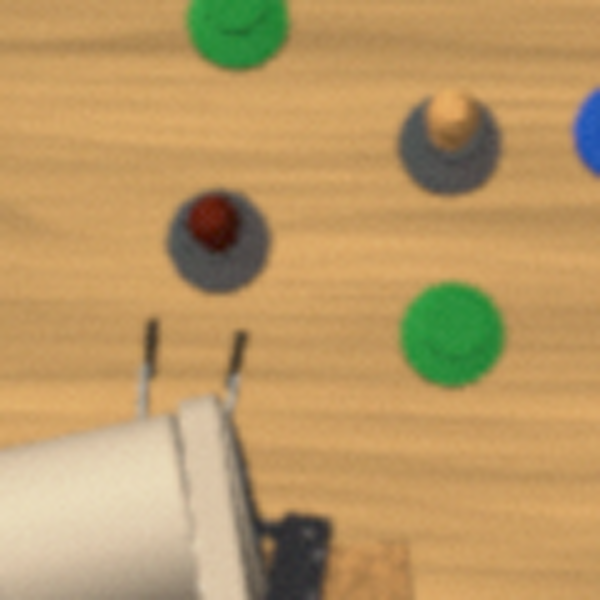

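```bash
python3 - <<'E'
from h import *
g=lambda u,v:(250+u/5,150+v/5)
jl=atz("top",g(151,347),.073);jr=atz("top",g(239,355),.073);b=atz("top",g(213,222),.09);f=atz("top",g(219,242),.004)
m=(jl+jr)/2;print(jl,jr,m,np.linalg.norm(jl-jr),"ball",b,"foot",f)
s=get_state();gr=s["tool_pos"]; d=m-gr;print(np.hypot(*d[:2]),np.arctan2(d[1],d[0]),"pred jaw",gr+[.116*.991,-.116*.132,0])
# scene px of knob at hypothesised axis and jaw at hypothesised
for P in [(.578,.069,.09),(.578,.069,.069),(.578,.069,0)]: print(((proj("scene",P)[0]-[280,170])*4).round(1))
u=np.array([.991,-.132,0]);v=np.array([.132,.991,0]);J=gr+u*.116-[0,0,.006]
for w in(-.026,.026):
  for a in (-.017,.017): print(((proj("scene",J+u*a+v*w)[0]-[280,170])*4).round(1))
E
```

```text
[0.50484094 0.10145355 0.073     ] [0.50101367 0.05078926 0.073     ] [0.50292731 0.07612141 0.073     ] 0.0508086422301062 ball [0.57536568 0.06661888 0.09      ] foot [0.57767358 0.06785617 0.004     ]
0.1151795692189816 -0.1532345325075109 pred jaw [0.50405335 0.0783899  0.07547903]
[213.6 212.6]
[213.7 243.3]
[213.9 337.6]
[336.4 163.7]
[283.5 181.8]
[388.4 217.2]
[333.7 237. ]
```

```bash
python3 - <<'E'
from h import *
im=np.mean([read_camera("scene").astype(float) for _ in range(4)],0).astype(np.uint8)[:,:,::-1]
a=im[200:240,340:440];cv2.imwrite("pics/s6.png",cv2.resize(a,None,fx=8,fy=8,interpolation=2))
s=get_state();gr=s["tool_pos"]; 
for yaw in(-.132,-.145):
 u=np.array([np.cos(yaw),np.sin(yaw),0]);v=np.array([-u[1],u[0],0]);J=gr+u*.116-[0,0,.006]
 # top-surface outer corner and bottom of outer (+v) and inner faces: jaw pads top z +.005, bottom -.005
 for w in(-.0245,.0245):
  for a in (-.017,.017):
   print(yaw,w,a,[((proj("scene",J+u*a+v*w+[0,0,z])[0]-[340,200])*8).round(0).tolist() for z in(.005,-.005)])
E
```

```text
-0.132 -0.0245 -0.017 [[197.0, 76.0], [195.0, 105.0]]
-0.132 -0.0245 0.017 [[91.0, 113.0], [90.0, 141.0]]
-0.132 0.0245 -0.017 [[295.0, 177.0], [293.0, 206.0]]
-0.132 0.0245 0.017 [[186.0, 216.0], [184.0, 245.0]]
-0.145 -0.0245 -0.017 [[195.0, 73.0], [194.0, 102.0]]
-0.145 -0.0245 0.017 [[89.0, 109.0], [88.0, 137.0]]
-0.145 0.0245 -0.017 [[292.0, 175.0], [289.0, 203.0]]
-0.145 0.0245 0.017 [[181.0, 213.0], [179.0, 242.0]]
```

View pics/s6.png

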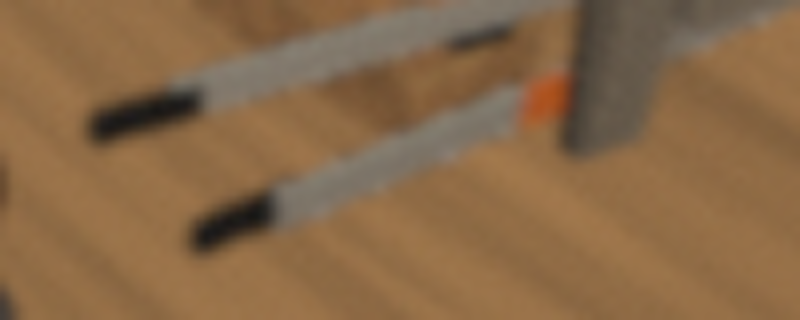

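```bash
python3 -m pendant '[[47,-0.5,-3,-2.5,0,0,0],[47,0,-6,0,0,0,0],[47,0,-7,0,0,0,0],[47,0,-7,0,0,0,0],[47,0,-7,0,0,0,0],[47,0,-7,0,0,0,0],[47,0,-5,0,0,0,0],[47,0,-3,0,0,0,0],[47,0,0,0,0,0,0],[47,0,0,0,0,0,0]]'; python3 st.py
cat > look.py <<'E'
from h import *
import sys
n=sys.argv[1]
im=np.mean([read_camera("scene").astype(float) for _ in range(3)],0).astype(np.uint8)[:,:,::-1]
cv2.imwrite(f"pics/s{n}.png",cv2.resize(im[175:275,300:420],None,fx=6,fy=6,interpolation=2))
a=read_camera("top")[165:235,250:340];cv2.imwrite(f"pics/t{n}.png",cv2.resize(a[:,:,::-1],None,fx=7,fy=7,interpolation=2)[:600])
E
python3 look.py 7
```

```text
time_s: 13.35
tool_pos: [0.4331, 0.088, 0.0773]
eef_rot: [-0.0, -0.659, 0.753, 0.0]
wrist_force: [0.3, -0.2, -0.8]
grip_width: 0.514
t 13.35 pos [0.4331 0.088  0.0773] F [ 0.3 -0.2 -0.8] grip 47.3
axes [[-0.133, -0.991, -0.001], [-0.991, 0.133, -0.0], [0.0, 0.001, -1.0]]
```

View pics/s7.png

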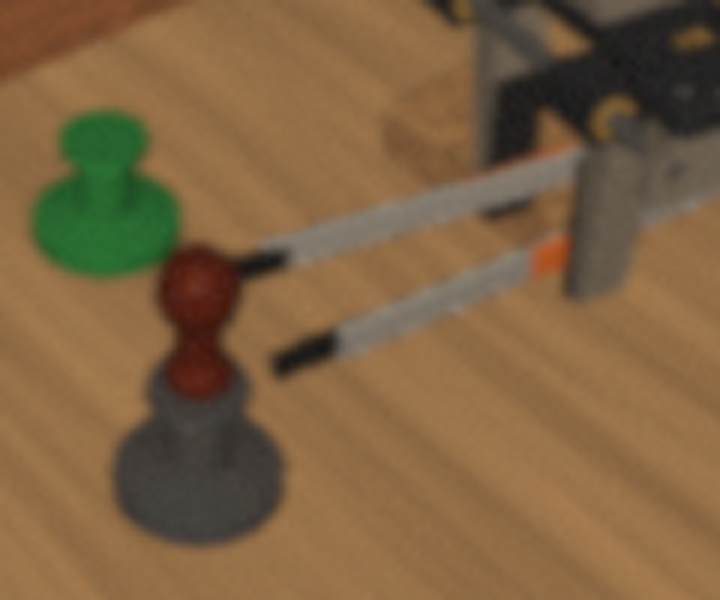

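View pics/t7.png

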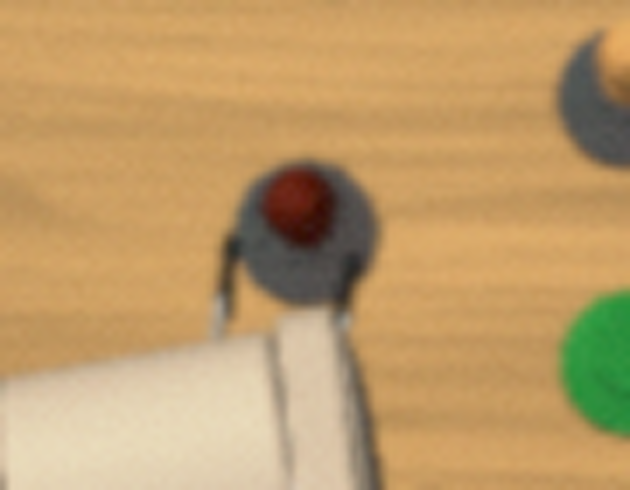

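```bash
python3 -m pendant '[[47,0,-3,0,0,0,0],[47,0,-5,0,0,0,0],[47,0,-6,0,0,0,0],[47,0,-6,0,0,0,0],[47,0,-5,0,0,0,0],[47,0,-4,0,0,0,0],[47,0,-2,0,0,0,0],[47,0,0,0,0,0,0],[47,0,0,0,0,0,0],[47,0,0,0,0,0,0]]'; python3 st.py
python3 look.py 8
```

```text
time_s: 14.38
tool_pos: [0.4637, 0.084, 0.0774]
eef_rot: [-0.0, -0.659, 0.752, 0.0]
wrist_force: [-0.8, -0.3, -1.7]
grip_width: 0.514
t 14.38 pos [0.4637 0.084  0.0774] F [-0.8 -0.3 -1.7] grip 47.2
axes [[-0.132, -0.991, -0.0], [-0.991, 0.132, -0.0], [0.0, 0.0, -1.0]]
```

View pics/s8.png

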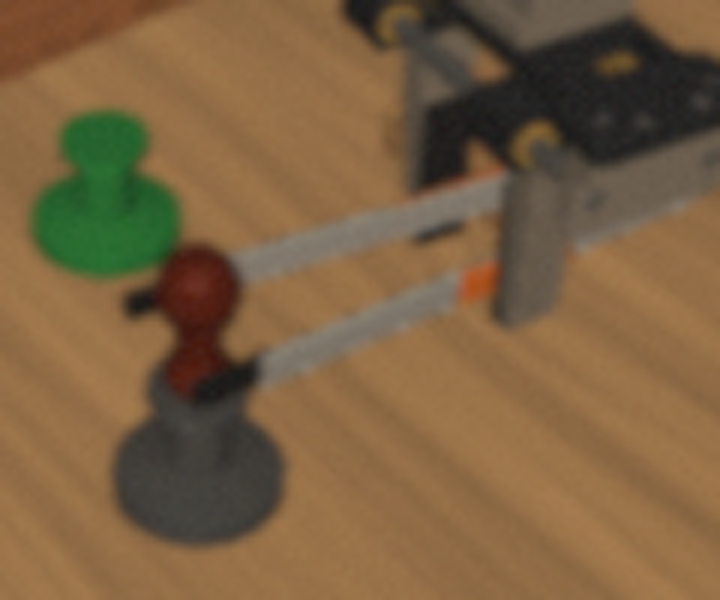

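View pics/t8.png

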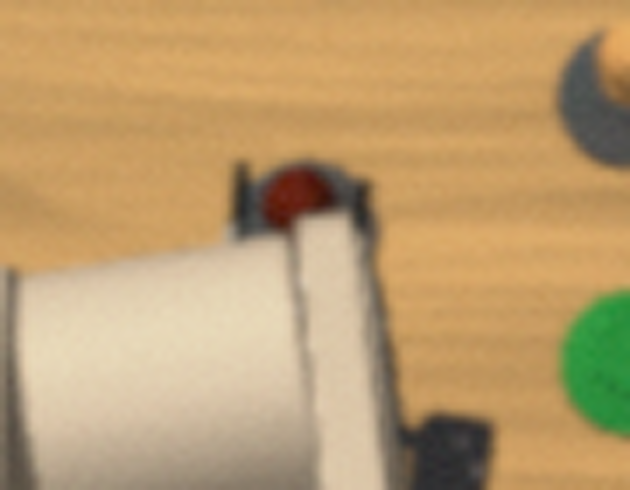

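```bash
python3 -m pendant '[[45,0,-0.5,0,0,0,0],[44,0,-0.5,0,0,0,0],[43,0,0,0,0,0,0],[42,0,0,0,0,0,0],[41,0,0,0,0,0,0],[40,0,0,0,0,0,0],[39,0,0,0,0,0,0],[38,0,0,0,0,0,0],[37,0,0,0,0,0,0],[36,0,0,0,0,0,0]]';  python3 -m pendant '[[35,0,0,0,0,0,0],[33,0,0,0,0,0,0],[31,0,0,0,0,0,0],[29,0,0,0,0,0,0],[27,0,0,0,0,0,0],[27,0,0,0,0,0,0],[27,0,0,0,0,0,0],[27,0,0,0,0,0,0],[27,0,0,0,0,0,0],[27,0,0,0,0,0,0]]'; python3 st.py
python3 look.py 9
```

```text
time_s: 15.42
tool_pos: [0.465, 0.0839, 0.0775]
eef_rot: [-0.0, -0.659, 0.752, 0.0]
wrist_force: [0.7, -0.6, 0.1]
grip_width: 0.393
time_s: 16.25
tool_pos: [0.4651, 0.0839, 0.0775]
eef_rot: [0.0, -0.659, 0.752, -0.0]
wrist_force: [-0.5, -1.5, -0.5]
grip_width: 0.39
t 16.25 pos [0.4651 0.0839 0.0775] F [-0.5 -1.5 -0.5] grip 35.8
axes [[-0.132, -0.991, 0.0], [-0.991, 0.132, -0.0], [0.0, -0.0, -1.0]]
```

View pics/s9.png

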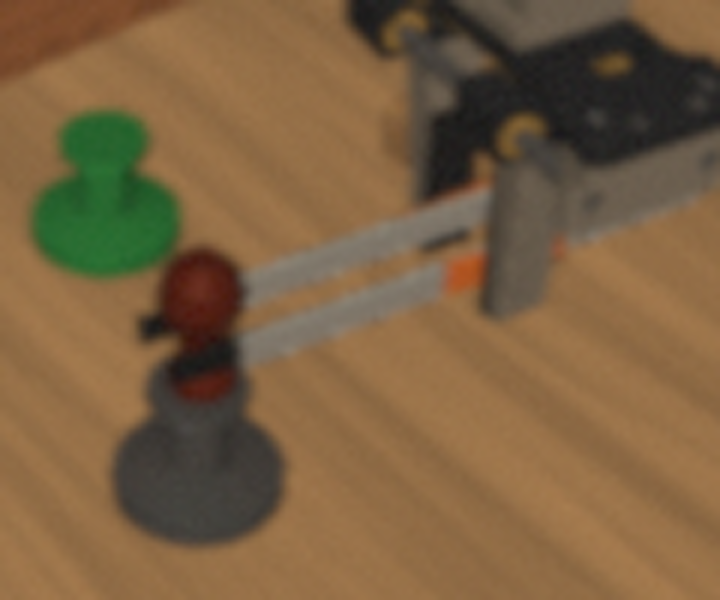

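Jaws are on the neck (35.8 mm over the pads, knob upright on its stand). Now lifting straight up.

```bash
python3 -m pendant '[[27,0,0,-1,0,0,0],[27,0,0,-2,0,0,0],[27,0,0,-3,0,0,0],[27,0,0,-4,0,0,0],[27,0,0,-5,0,0,0],[27,0,0,-5,0,0,0],[27,0,0,-5,0,0,0],[27,0,0,-4,0,0,0],[27,0,0,-2,0,0,0],[27,0,0,0,0,0,0]]'; python3 st.py
python3 look.py 10
```

```text
time_s: 17.28
tool_pos: [0.4654, 0.084, 0.1091]
eef_rot: [0.0, -0.659, 0.752, -0.0]
wrist_force: [0.8, 0.5, -1.1]
grip_width: 0.388
t 17.28 pos [0.4654 0.084  0.1091] F [ 0.8  0.5 -1.1] grip 35.7
axes [[-0.132, -0.991, 0.001], [-0.991, 0.132, 0.0], [-0.0, -0.001, -1.0]]
```

View pics/s10.png

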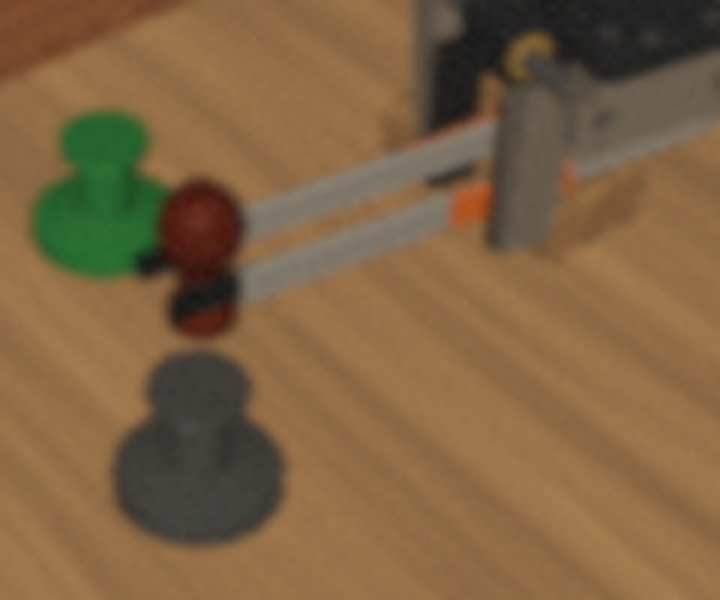

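Knob is off the stand and upright. 31.5 mm done; 69 mm to go.

```bash
python3 -m pendant '[[27,0,0,-3,0,0,0],[27,0,0,-6,0,0,0],[27,0,0,-8,0,0,0],[27,0,0,-10,0,0,0],[27,0,0,-10,0,0,0],[27,0,0,-10,0,0,0],[27,0,0,-9,0,0,0],[27,0,0,-7,0,0,0],[27,0,0,-4,0,0,0],[27,0,0,-2,0,0,0]]'; python3 -m pendant '[[27,0,0,0,0,0,0],[27,0,0,0,0,0,0],[27,0,0,0,0,0,0],[27,0,0,0,0,0,0],[27,0,0,0,0,0,0],[27,0,0,0,0,0,0],[27,0,0,0,0,0,0],[27,0,0,0,0,0,0],[27,0,0,0,0,0,0],[27,0,0,0,0,0,0]]';python3 st.py
python3 - <<'E'
from h import *
a=read_camera("scene")[80:290,210:410];cv2.imwrite("pics/s11.png",cv2.resize(a[:,:,::-1],None,fx=2.8,fy=2.8,interpolation=2))
for z in (.166+.024,.15,.206): print(((proj("scene",(.578,.068,z))[0]-[210,80])*2.8).round(0))
E
```

```text
time_s: 18.32
tool_pos: [0.4654, 0.084, 0.1784]
eef_rot: [0.0, -0.659, 0.752, -0.0]
wrist_force: [-0.5, -0.1, -2.1]
grip_width: 0.391
time_s: 19.15
tool_pos: [0.465, 0.0839, 0.1775]
eef_rot: [0.0, -0.659, 0.752, 0.0]
wrist_force: [-0.6, -0.5, -1.6]
grip_width: 0.392
t 19.15 pos [0.465  0.0839 0.1775] F [-0.6 -0.5 -1.6] grip 36.0
axes [[-0.132, -0.991, 0.0], [-0.991, 0.132, 0.0], [-0.0, -0.0, -1.0]]
[344. 287.]
[345. 335.]
[344. 267.]
```

View pics/s11.png

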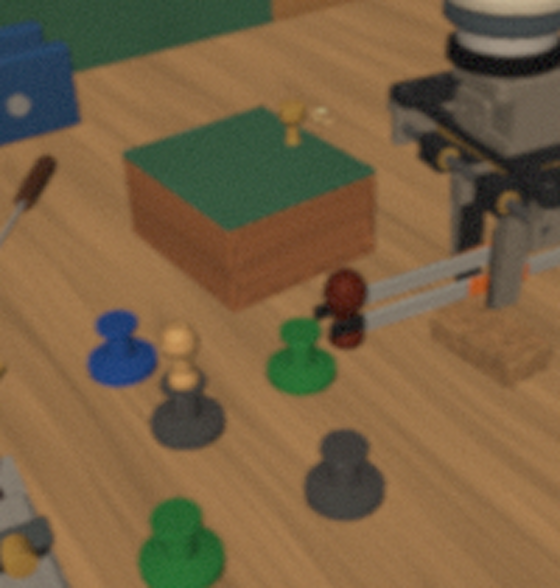

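```bash
python3 -c "
from rig import *
print(close_job())"
```

```text
the job is handed in; nothing more can be done
None
```

The lid is shut and the dark knob is held upright in the tongs, about 10 cm above its stand. I handed the job in at about 19 s of the 67 s allowed.

- **Lid:** I pushed it down with the closed fingertips until they met the stop with about 16 N. The picture afterwards shows it flat on the box.
- **Tongs and knob:** I carried the tongs with the jaws open, squeezed to 47 mm. I slid the jaws level onto the dark knob's neck and closed them. The width over the grip pads was 35.8 mm, and about 36 mm is expected on the neck.
- **Lift:** The tool rose 100 mm straight up. The last picture shows the knob upright in the jaws, its ball about 2 mm lower than predicted, so the lift is about 98 to 100 mm. The grip is still closed at 36.0 mm.
- **Beech knob:** It stands on its stand as before, and only the tongs touched the dark knob.

One check disagreed. Before the approach, the scene camera showed the jaws 2 to 3 mm lower than the arm pose implied. I raised the tool by 2.5 mm, and the jaws then lined up with the neck.

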